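Clear the jammed dish feeder and load the stack magazine

TASK

Two imaging dishes have wedged side by side in the narrow mouth of the sloping dish feeder: nudge one of them back up the slope, without lifting dishes out, until all four dishes run down in single file to the stop. Then take the dish that lies at the stop and load it into the spring magazine: set it flat on top between the posts and press it down until both catches close over its lid. Leave it held there with the other three dishes lined up in the feeder lane, and do not disturb the bottle, the can and the box standing about.

Things in the scene. Friction and masses are not known exactly. Their poses are not given: they have to be found in the camera images.
- feeder: Fixed dish feeder: dark deck sloping 20 degrees on an aluminium foot. Origin on the table below the stop point; x level towards the high end, z up. Guide bars 6 mm thick, 8 mm high above the deck bound a 43 mm wide lane; at the mouth they turn outward 48 degrees from the lane as shoulders to a hopper 96 mm wide inside, which ends 262 mm up the slope from the stop at a wall 14 mm high.
- feeder_stop (a point): Centre of the underside of a dish resting at the stop (two 8 mm pins, 12 mm high, 17.5 mm down the slope, 15.7 mm to either side); on the deck, 45 mm above the table. x up along the sloping deck, y across the lane, z square off the deck. Lane bars begin 18 mm up the slope, so the dish here is free at both sides. Dishes queue 39 mm apart at y = 0 within 2 mm.
- feeder_throat (a point): Centre of the mouth, on the deck 145 mm up from the stop; axes as there. The shoulders reach full width 24 mm farther up. The jam stays until nudged: push one wedged dish some 25 to 30 mm up along its shoulder (fingertip from the lane side) and hold about 1 s: the others slip past, and it follows when let go. Pushing straight up and letting go tends to wedge them anew.
- dish_1: Lidded 35 mm imaging dish, off-white, empty, 18 g, a flat disc 14 mm high: base 36 mm across (lower 5 mm), lid 39 mm across (upper 9 mm). Origin: centre of its underside, z through the lid. One of the four in the feeder; they slide easily. At the start two of these four are wedged across the mouth, 24 mm up the slope from it and 20 mm to either side; the others lie behind.
- dish_2: Lidded 35 mm imaging dish, off-white, empty, 18 g, a flat disc 14 mm high: base 36 mm across (lower 5 mm), lid 39 mm across (upper 9 mm). Origin: centre of its underside, z through the lid. One of the four in the feeder; they slide easily. At the start two of these four are wedged across the mouth, 24 mm up the slope from it and 20 mm to either side; the others lie behind.
- dish_3: Lidded 35 mm imaging dish, off-white, empty, 18 g, a flat disc 14 mm high: base 36 mm across (lower 5 mm), lid 39 mm across (upper 9 mm). Origin: centre of its underside, z through the lid. One of the four in the feeder; they slide easily. At the start two of these four are wedged across the mouth, 24 mm up the slope from it and 20 mm to either side; the others lie behind.
- dish_4: Lidded 35 mm imaging dish, off-white, empty, 18 g, a flat disc 14 mm high: base 36 mm across (lower 5 mm), lid 39 mm across (upper 9 mm). Origin: centre of its underside, z through the lid. One of the four in the feeder; they slide easily. At the start two of these four are wedged across the mouth, 24 mm up the slope from it and 20 mm to either side; the others lie behind.
- dish_5: Lidded 35 mm imaging dish, off-white, empty, 18 g, a flat disc 14 mm high: base 36 mm across (lower 5 mm), lid 39 mm across (upper 9 mm). Origin: centre of its underside, z through the lid. Already in the magazine, held under the catches, lid top level with their underside.
- magazine: Fixed stack magazine, 95 by 75 mm. Origin: centre of its underside on the table, z up. Four 8 mm steel posts with round tops 140 mm high, on the diagonals, 43 mm free between opposite ones. Two spring catches on its x axis, one each side: 14 mm wide noses, tips 32 mm apart, undersides flat at 130 mm, tops sloping down to the tips from 140 mm; bars behind them, 68 mm apart.
- magazine_mouth (a point): On the magazine's axis, 130 mm above the table, level with the catches' undersides; axes as the magazine. A dish set on top rests on the catch slopes, underside 3 mm above this point. Press the lid's middle (tool at most 30 mm along x) about 3 mm below this point, up to 10 N: the catches spread and close over the lid. Loaded, its underside lies 14 mm below.
- follower (a joint): Spring follower under the stack: travel downward in m, 0 with one dish held as at the start, about 0.013 with two; 2 N at 0 and 90 N/m.
- wash_bottle: White plastic bottle, 44 mm across, 85 mm high, standing; origin at the centre of its underside. Bystander.
- objective_can: Dark objective-lens can with grey cap, 42 mm across, 66 mm high, standing; origin at the centre of its underside. Bystander.
- coverslip_box: Plastic box, 77 by 57 by 36 mm; origin at the centre of its underside. Bystander.
Not all that is in view belongs to the job. What is shaped like the dish_1 but black, turquoise or yellow is not meant.

How it is judged:
By the outcome, as a careful person would: the job done as asked, in the order asked, and still so for the second after the job is handed in, with the robot touching nothing.
It also fails if it takes over 61 s, if anything falls off the work surface, if the arm or the gripper's body presses on something with over 40 N, if the wrist force passes 120 N, or if a joint passes its speed limit or range.

ROBOT

A 7-joint arm with a two-finger parallel gripper is mounted at the origin on the work surface. World frame = base frame: x ahead of the robot, y to its left, z up, the work surface at z = 0. Lengths are in m, angles in rad, forces in N, time in s.
With the tool pointing down it reaches from about 0.425 to 0.925 m from the base axis. Payload 6.8 kg.
Tool frame: the origin (TCP) lies between the finger pads; the fingertips stand 17 mm ahead of it and the grasp point (between the pads) lies 2 mm behind it; x points along the fingers, y is the direction in which the jaws open and shut, and the axes are right-handed (so a half turn about x gives the same grasp; the last joint's range is limited). The gripper opens to 85 mm and grips with 20 to 120 N. Pads are 22 mm wide; open, the fingers measure 114 mm over their backs; the gripper's body (76 mm by 85 mm) begins 54 mm behind the grasp point. The pads swing forward as they close: fully open they stand 13 mm farther back than shut.
Start: joints at [1.015, 0.477, 0.022, 1.555, -0.011, 1.109, -0.083], TCP at [0.292, -0.608, 0.248] pointing down, gripper open.
Joint ranges: [-2.96, 2.96], [-0.34, 2.1], [-1.41, 1.46], [0.24, 2.44], [-1.37, 4.51], [0.17, 1.92], [-2.96, 2.96]. Speed limits (rad/s): [2.39, 2.39, 3.14, 3.14, 3.14, 3.14, 3.14].

INTERFACE

Orientations are given as a rotation vector (axis times angle).
In Python, from bench import r gives the robot as it stands. The module is installed in compiled form; this text tells all that it offers.
- The arm moves only by the tool apply_moves, never from a script. Its argument "increments" is text: rows parted by semicolons, each of 7 numbers parted by spaces: the finger opening in mm, from 0 to 85.4, then the shift along the tool's x, y, z normalised to -1 to 1, where 1 is 100 cm, then the turn, a rotation vector about the tool's x, y, z normalised to -1 to 1, where 1 is 0.12 rad. In form: gripper x y z wx wy wz; .... A call has exactly 8 rows; each row shifts and turns the commanded pose from where the row before left it, along the tool's axes as they then stand; what a row does not reach is not made up. A row lasts 1/10 s, in which the tool goes at most 50 mm and 8.59 degrees, less where a joint would pass 70% of its speed; a pose out of reach is approached as far as the arm can. A call with a number of a shift or a turn outside -1 to 1 is refused whole. A call with a gripper value outside its range is refused whole. The fingers move at their own pace and stop on an object; "squeeze" is the grip in N (left out, the last holds). Time passes only in rows, so rows that do not move let the fingers close, or fill a call up. It gives the time, the measured TCP pose, the force and the opening at its end, in the units of the state.
- r.get_obs(): the state, without advancing time (a new reading comes with each control period).
- r.grab_frame(name): name is "side" or "top"; returns a dict with "color" (420x560x3 uint8, blue, green, red), "fx", "fy", "cx", "cy" (pixels), "origin" and "orientation" of the camera in the world. Camera axes: x right, y up, looking along -z (the intrinsics and any distortion apply to the point x, -y, -z); pixel columns grow to the right and rows downward; lengths in m; the calibration is good to about 2 mm. A picture is of the moment at which its call begins. There is no depth.
- r.hand_in(): hands the job in, once; it reports no verdict.
The state is a dict: "clock": time; "joints": joint angles; "qvel": joint speeds; "tau": joint torques, N m; "tcp_pos": TCP position; "orientation": TCP orientation; "contact_force": force on the tool from outside, world axes, zero at the start; "moment": the same for the moment, N m; "grip_width": finger opening in m.
Only numpy, scipy, OpenCV 4.12 (cv2) and the standard library are available. Lean on these libraries where they do the work, as an engineer would, in place of code of your own. Each camera call takes 0.05 s, during which the arm holds its last target. There are 200 camera calls.

## Working session

There is one attempt and no reset: what is moved stays moved. The work goes in short steps, Python scripts to look and compute and a tool call to move; the robot and the scene stay as the last step left them, time stands still between calls to the robot, and variables do not carry over. Pictures are saved under pics/ and viewed, about 8 in all and at most 12, crops included, and the job is handed in when it is done.

Besides the shell and the picture viewer there is one more tool, called in YAML: its name, and indented under it one key for each argument. apply_moves: Moves the arm, as the interface text tells. Scaled input: -1 to 1 covers 100 cm each way for a shift and 0.12 rad each way for a turn. Its arguments: {"type":"object","properties":{"increments":{"type":"string"},"squeeze":{"type":"number"}},"required":["increments"]}

```bash
mkdir -p pics; cat > h.py <<'E'
import numpy as np, cv2
from scipy.spatial.transform import Rotation as R
from bench import r
def cam(n):
    f=r.grab_frame(n); o=np.array(f["orientation"],float)
    f["R"]=R.from_rotvec(o).as_matrix() if o.size==3 else (R.from_quat(o).as_matrix() if o.size==4 else o.reshape(3,3))
    return f
def ray(f,u,v):
    d=np.array([(u-f["cx"])/f["fx"],-(v-f["cy"])/f["fy"],-1.]); d=f["R"]@d
    return np.array(f["origin"]),d/np.linalg.norm(d)
def onz(f,u,v,z):
    o,d=ray(f,u,v); return o+d*(z-o[2])/d[2]
def tri(a,b):
    (o1,d1),(o2,d2)=a,b
    A=np.stack([d1,-d2],1); t=np.linalg.lstsq(A,o2-o1,rcond=None)[0]
    p,q=o1+t[0]*d1,o2+t[1]*d2; return (p+q)/2,np.linalg.norm(p-q)
def proj(f,p):
    c=f["R"].T@(np.array(p)-np.array(f["origin"])); return np.array([f["cx"]+f["fx"]*c[0]/-c[2], f["cy"]-f["fy"]*c[1]/-c[2]])
E
python3 - <<'E'
from h import *
for n in("top","side"):
    f=cam(n); cv2.imwrite(f"pics/{n}0.png",f["color"]); print(n,[ (k,np.round(v,4).tolist()) for k,v in f.items() if k not in("color",)])
print({k:np.round(v,4).tolist() for k,v in r.get_obs().items()})
E
```

```text
top [('fx', 545.3613), ('fy', 545.3613), ('cx', 281.5476), ('cy', 215.8777), ('origin', [0.3973, -0.0352, 1.598]), ('orientation', [0.088, -0.0971, -1.5691]), ('R', [[-0.0007, 0.9931, -0.1176], [-1.0, 0.0, 0.0058], [0.0058, 0.1176, 0.993]])]
side [('fx', 426.058), ('fy', 426.058), ('cx', 275.8759), ('cy', 208.9766), ('origin', [0.2872, 0.6453, 0.6255]), ('orientation', [0.2546, -1.2875, -2.5002]), ('R', [[-0.9341, 0.1965, -0.2982], [-0.3569, -0.5445, 0.759], [-0.0132, 0.8154, 0.5788]])]
{'clock': 0.1, 'joints': [1.0149, 0.4777, 0.0223, 1.5564, -0.0115, 1.1093, -0.083], 'qvel': [0.0005, -0.0015, 0.0008, -0.0037, -0.0008, 0.0002, -0.0013], 'tau': [0.0054, -59.7759, 1.6143, -28.1951, 0.0129, 0.005, -0.0], 'tcp_pos': [0.292, -0.608, 0.2474], 'orientation': [1.9731, 0.4512, -1.9741], 'contact_force': [-0.0576, 0.6471, -0.2134], 'moment': [-0.0037, 0.0207, 0.0389], 'grip_width': 0.0854}
```

View pics/top0.png

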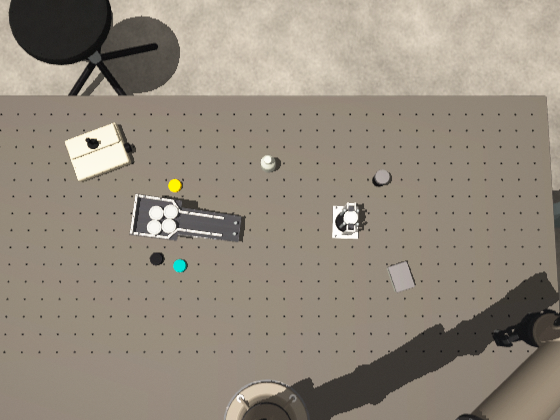

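View pics/side0.png

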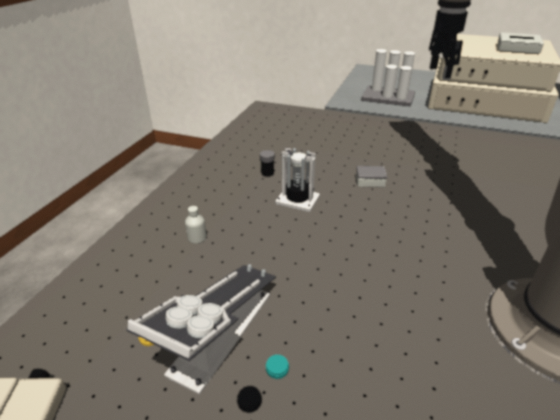

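The top view shows the feeder (high end at about (135,215), stop near (238,228)) with four white dishes near (162,220). It also shows the magazine at (346,221), and the bottle at (269,163), can at (382,177) and box at (402,276). The yellow, black and turquoise discs are decoys outside the feeder. I'll enlarge the feeder and magazine.

```bash
python3 - <<'E'
from h import *
t=cv2.imread("pics/top0.png"); s=cv2.imread("pics/side0.png")
def z(i,x,y,w,h,k): return cv2.resize(i[y:y+h,x:x+w],None,fx=k,fy=k,interpolation=cv2.INTER_CUBIC)
a=z(t,125,185,133,66,6); 
b=z(t,322,195,50,50,6); c=z(s,265,140,66,75,4)
b=cv2.copyMakeBorder(b,0,0,0,0,cv2.BORDER_CONSTANT)
im=np.zeros((600,800,3),np.uint8); im[:300,:798][:a.shape[0]]=a[:300]
im[300:600,0:300]=b; im[300:600,310:310+264]=c
cv2.imwrite("pics/crop1.png",im)
cv2.imwrite("pics/crop2.png",z(s,120,255,160,120,5))
E
```

```text
(no output)
```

View pics/crop1.png

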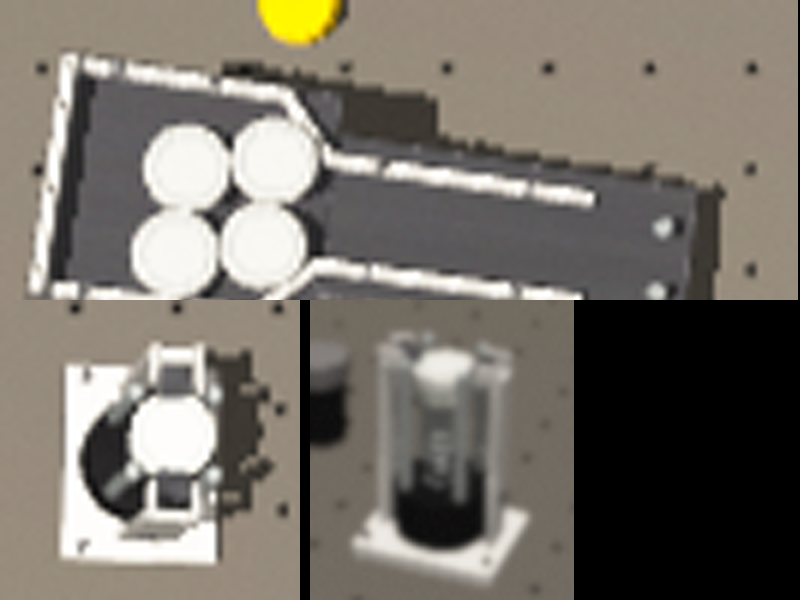

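View pics/crop2.png

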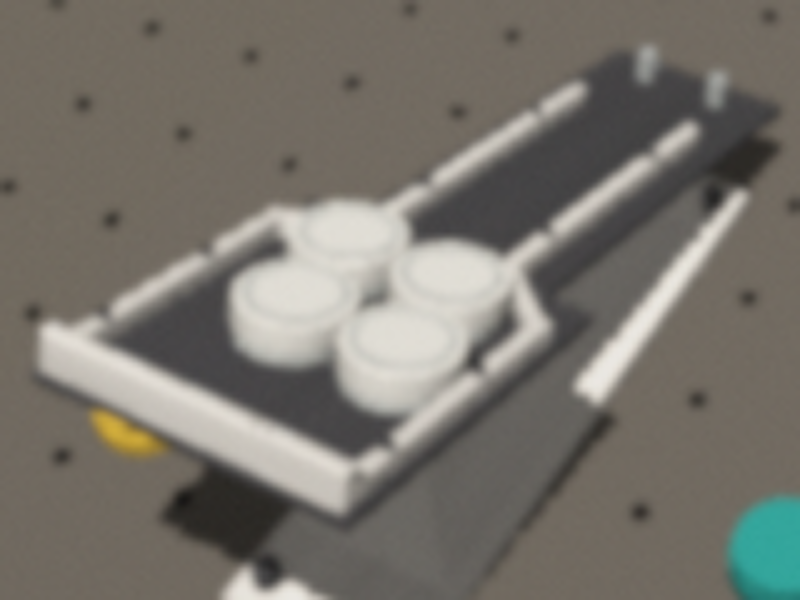

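```bash
cat >> h.py <<'E'
C,S=np.cos(np.radians(20)),np.sin(np.radians(20))
def f2w(p,q):  # feeder deck coords (m) -> world, p=(x,y,yaw)
    c,s=np.cos(p[2]),np.sin(p[2]); q=np.array(q,float)
    lx=C*q[0]-S*q[2]; lz=S*q[0]+C*q[2]
    return np.array([p[0]+c*lx-s*q[1],p[1]+s*lx+c*q[1],.045+lz])
E
python3 - <<'E'
from h import *
from scipy.optimize import least_squares
T=cam("top");Sd=cam("side")
ct=lambda a,b:(125+(a+.5)/6-.5,185+(b+.5)/6-.5)
cs=lambda a,b:(120+(a+.5)/5-.5,255+(b+.5)/5-.5)
obs=[(T,ct(663,224),(-17.5,-1,12,15.7)),(T,ct(656,290),(-17.5,1,12,15.7)),(T,ct(275,160),(169,-1,14,20)),(T,ct(264,246),(169,1,14,20)),(T,ct(593,198),(18,-1,8,24.5)),(T,ct(581,297),(18,1,8,24.5)),
(Sd,cs(648,48),(-17.5,-1,12,15.7)),(Sd,cs(717,75),(-17.5,1,12,15.7)),(Sd,cs(350,232),(169,-1,14,20)),(Sd,cs(450,272),(169,1,14,20)),(Sd,cs(584,90),(18,-1,8,24.5)),(Sd,cs(696,127),(18,1,8,24.5))]
for sg in(1,-1):
  g=lambda q:(q[0]/1e3,sg*q[1]*q[3]/1e3,q[2]/1e3)
  fun=lambda p:np.concatenate([proj(f,f2w(p,g(q)))-uv for f,uv,q in obs])
  for sel in (obs,obs[:6],obs[6:]):
    fn=lambda p:np.concatenate([proj(f,f2w(p,g(q)))-uv for f,uv,q in sel])
    s=least_squares(fn,[.6,.15,1.5],loss='soft_l1'); print(sg,s.x.round(4),s.cost.round(2)); 
    if len(sel)==12: print(np.round(fn(s.x).reshape(-1,2),1).tolist())
# magazine
dt=(322+173.5/6-.5,195+137.5/6-.5); ds=(298.7,156.2)
print("dish5 top z.13",onz(T,*dt,.13),"side",onz(Sd,*ds,.13),"tri",tri(ray(T,*dt),ray(Sd,*ds)))
m=lambda a,b:(322+(a+.5)/6-.5,195+(b-300+.5)/6-.5)
P=[onz(T,*m(*q),.008) for q in((65,365),(60,556),(216,562))]
print(np.round(P,4),"centre",(P[0]+P[2])/2)
for nm,uv,z in(("bottle",(269,163),.06),("can",(382,177),.066),("box",(402,276),.036)): print(nm,onz(T,*uv,z).round(3))
E
```

```text
1 [0.5507 0.1093 1.4561] 3.1
[[0.4, -0.2], [0.2, -0.3], [0.1, -1.0], [-0.1, -0.8], [0.1, -0.7], [-0.1, -0.1], [0.4, 1.0], [0.6, 0.6], [0.1, 0.2], [1.0, 1.0], [-0.2, -0.9], [-0.2, -0.1]]
1 [0.5497 0.1095 1.4651] 0.2
1 [0.5514 0.1088 1.4531] 1.5
-1 [0.5707 0.1099 1.7746] 218.51
[[0.6, 1.3], [-0.4, -20.4], [0.7, 23.9], [-0.1, -4.7], [0.6, 10.8], [-0.7, -22.5], [2.6, 1.4], [-26.7, -5.6], [39.8, 10.2], [-5.1, -0.8], [16.0, 2.7], [-31.6, -7.4]]
-1 [0.5654 0.1098 1.7271] 78.53
-1 [0.5734 0.1089 1.8295] 138.5
dish5 top z.13 [ 0.56695982 -0.2305557   0.13      ] side [ 0.56939945 -0.2304299   0.13      ] tri (array([ 0.56808844, -0.23022295,  0.13020675]), np.float64(0.002377511480977882))
[[ 0.6166 -0.1943  0.008 ]
 [ 0.5227 -0.1908  0.008 ]
 [ 0.5197 -0.2668  0.008 ]] centre [ 0.56818272 -0.2305573   0.008     ]
bottle [ 0.732 -0.008  0.06 ]
can [ 0.691 -0.331  0.066]
box [ 0.41  -0.388  0.036]
```

Both views fit to about 1 px. Feeder stop is at (0.550, 0.109) with yaw 1.46, and the magazine is at (0.568, -0.2305) with yaw about -0.038. dish_5's lid triangulates to z = 0.130, as specified. Next I'll plan the nudge poses.

```bash
cat >> h.py <<'E'
F=(.5502,.1092,1.460)
LX=np.array([np.cos(F[2]),np.sin(F[2]),0]); LY=np.array([-LX[1],LX[0],0]); NZ=f2w(F,(0,0,1))-f2w(F,(0,0,0))
def axes(x,y): return np.stack([x,y,np.cross(x,y)],1)
def delta(p,M=None,rows=1):
    o=r.get_obs(); Rc=R.from_rotvec(o["orientation"]).as_matrix()
    d=Rc.T@(np.array(p)-o["tcp_pos"]); 
    rv=R.from_matrix(Rc.T@M).as_rotvec()/.12 if M is not None else 0
    print("t%.1f"%o["clock"],"tcp",np.round(o["tcp_pos"],4),"shift",np.round(d,4),"turn/.12",np.round(rv,2)); return Rc,d
def nudge(xf,yf,h): # TCP for shut tip, front lower edge at deck coords
    return f2w(F,(xf/1e3,yf/1e3,h/1e3))+[0,0,.017]-.011*LX
E
python3 - <<'E'
from h import *
o=r.get_obs(); Rc=R.from_rotvec(o["orientation"]).as_matrix(); print(Rc.round(3)); print("LY",LY)
for s in(1,-1):
    M=axes(np.array([0,0,-1.]),s*LY); print(s); delta(nudge(135,20,60),M)
for w in((135,20,60),(140,20,10),(177,32,10)): print(w,nudge(*w).round(4))
E
```

```text
[[-0.001  0.433 -0.901]
 [ 0.001 -0.901 -0.433]
 [-1.    -0.001  0.   ]]
LY [-0.99386836  0.11056978  0.        ]
1
t0.2 tcp [ 0.2921 -0.6082  0.2477] shift [ 0.0838 -0.6262 -0.5768] turn/.12 [1.775e+01 1.000e-02 0.000e+00]
-1
t0.2 tcp [ 0.2921 -0.6082  0.2477] shift [ 0.0838 -0.6262 -0.5768] turn/.12 [-8.43 -0.    0.01]
(135, 20, 60) [0.5409 0.2062 0.1646]
(140, 20, 10) [0.5433 0.2278 0.1193]
(177, 32, 10) [0.5352 0.2637 0.1319]
```

apply_moves:
  increments: "0 0 -0.026 -0.024 0 0 0;0 0 -0.026 -0.024 0 0 0;0 0 -0.026 -0.024 0 0 0;0 0 -0.026 -0.024 0 0 0;0 0 -0.026 -0.024 0 0 0;0 0 -0.026 -0.024 0 0 0;0 0 -0.026 -0.024 0 0 0;0 0 -0.026 -0.024 0 0 0"
  squeeze: 40

```text
clock: 1.0
tcp_pos: [0.3755, -0.3364, 0.2483]
orientation: [1.973, 0.449, -1.973]
contact_force: [0.8, -0.8, 0.6]
grip_width: -0.0001
```

apply_moves:
  increments: "0 0 -0.026 -0.024 0 0 0;0 0 -0.026 -0.024 0 0 0;0 0 -0.026 -0.024 0 0 0;0 0 -0.026 -0.024 0 0 0;0 0 -0.026 -0.024 0 0 0;0 0 -0.026 -0.024 0 0 0;0 0 -0.026 -0.024 0 0 0;0 0 -0.026 -0.024 0 0 0"

```text
clock: 1.8
tcp_pos: [0.4584, -0.0659, 0.2484]
orientation: [1.973, 0.449, -1.973]
contact_force: [0.4, -0.0, 0.0]
grip_width: 0.0002
```

apply_moves:
  increments: "0 0 -0.026 -0.024 0 0 0;0 0 -0.026 -0.024 0 0 0;0 0 -0.026 -0.024 0 0 0;0 0 -0.026 -0.024 0 0 0;0 0 -0.026 -0.024 0 0 0;0 0 -0.026 -0.024 0 0 0;0 0 -0.026 -0.024 0 0 0;0 0 -0.026 -0.024 0 0 0"

```text
clock: 2.6
tcp_pos: [0.5416, 0.2046, 0.2482]
orientation: [1.973, 0.449, -1.973]
contact_force: [0.5, -1.1, 0.2]
grip_width: -0.0
```

apply_moves:
  increments: "0 0 0 0 -1 0 0;0 0 0 0 -1 0 0;0 0 0 0 -1 0 0;0 0 0 0 -1 0 0;0 0 0 0 -1 0 0;0 0 0 0 -1 0 0;0 0 0 0 -1 0 0;0 0 0 0 -1 0 0"

```text
clock: 3.4
tcp_pos: [0.5412, 0.2032, 0.2481]
orientation: [1.324, 1.13, -1.325]
contact_force: [0.1, 0.2, -0.1]
grip_width: 0.0002
```

```bash
python3 - <<'E'
from h import *
M=axes(np.array([0,0,-1.]),-LY); delta(nudge(135,20,60),M); delta(nudge(140,20,10),M); print(np.round(r.get_obs()["contact_force"],1),np.round(r.get_obs()["joints"],2),r.get_obs()["grip_width"])
E
```

```text
t3.4 tcp [0.5412 0.2032 0.2481] shift [ 0.0836 -0.0008 -0.0028] turn/.12 [-0.4  0.   0. ]
t3.4 tcp [0.5412 0.2032 0.2481] shift [ 0.1288 -0.0018 -0.0246] turn/.12 [-0.4  0.   0. ]
[ 0.1  0.2 -0.1] [ 0.04  0.39 -0.64  1.76  0.26  1.08 -0.85] 0.00022409377070133988
```

apply_moves:
  increments: "0 0.026 0 0 -0.4 0 0;0 0.026 0 0 0 0 0;0 0.025 -0.001 -0.003 0 0 0;0 0.020 0 -0.006 0 0 0;0 0.015 -0.001 -0.006 0 0 0;0 0.010 0 -0.005 0 0 0;0 0.007 0 -0.005 0 0 0;0 0 0 0 0 0 0"

```text
clock: 4.2
tcp_pos: [0.542, 0.2294, 0.1189]
orientation: [1.293, 1.154, -1.293]
contact_force: [-0.9, -0.3, 1.3]
grip_width: -0.0
```

```bash
python3 - <<'E'
from h import *
M=axes(np.array([0,0,-1.]),-LY); 
for w in((140,20,10),(149,20,10),(160,25,10),(177,32,10)): delta(nudge(*w),M)
print(np.round(r.get_obs()["contact_force"],1))
s=cam("side")["color"]; cv2.imwrite("pics/s2.png",cv2.resize(s[225:365,110:310],None,fx=4,fy=4,interpolation=cv2.INTER_CUBIC))
E
```

```text
t4.2 tcp [0.542  0.2294 0.1189] shift [-0.0004  0.0015  0.0015] turn/.12 [-0.03 -0.    0.  ]
t4.2 tcp [0.542  0.2294 0.1189] shift [-0.0034  0.0015 -0.007 ] turn/.12 [-0.03 -0.    0.  ]
t4.2 tcp [0.542  0.2294 0.1189] shift [-0.0072 -0.0036 -0.0173] turn/.12 [-0.03 -0.    0.  ]
t4.2 tcp [0.542  0.2294 0.1189] shift [-0.013  -0.0106 -0.0333] turn/.12 [-0.03 -0.    0.  ]
[-0.9 -0.3  1.3]
```

View pics/s2.png

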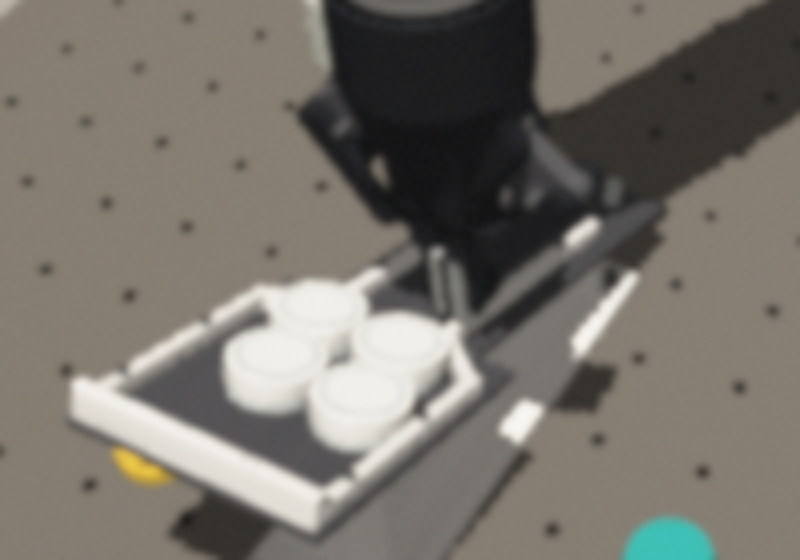

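Picture 5 shows the shut fingertip at (460,290), just below the near wedged dish at (400,345) and above the bar. I'll push up and outward.

apply_moves:
  increments: "0 -0.0016 0.001 -0.0042 0 0 0;0 -0.0016 0 -0.0042 0 0 0;0 -0.0016 -0.0015 -0.0042 0 0 0;0 -0.0016 -0.0018 -0.0042 0 0 0;0 -0.0016 -0.002 -0.0042 0 0 0;0 -0.0016 -0.002 -0.0042 0 0 0;0 -0.0016 -0.002 -0.0042 0 0 0;0 -0.0016 -0.002 -0.0042 0 0 0"

```text
clock: 5.05
tcp_pos: [0.5356, 0.2635, 0.1322]
orientation: [1.293, 1.153, -1.293]
contact_force: [0.5, 0.6, 0.2]
grip_width: 0.0
```

apply_moves:
  increments: "0 0 0 0 0 0 0;0 0 0 0 0 0 0;0 0 0 0 0 0 0;0 0 0 0 0 0 0;0 0 0 0 0 0 0;0 0 0 0 0 0 0;0 0 0 0 0 0 0;0 0 0 0 0 0 0"

```text
clock: 5.85
tcp_pos: [0.5358, 0.263, 0.1321]
orientation: [1.293, 1.152, -1.294]
contact_force: [0.1, -0.5, 0.9]
grip_width: -0.0
```

```bash
python3 - <<'E'
from h import *
delta(nudge(177,32,10))
print(np.round(r.get_obs()["contact_force"],1))
s=cam("side")["color"]; cv2.imwrite("pics/s3.png",cv2.resize(s[225:365,110:310],None,fx=4,fy=4,interpolation=cv2.INTER_CUBIC))
E
```

```text
t5.8 tcp [0.5358 0.263  0.1321] shift [ 0.0002 -0.0007 -0.0007] turn/.12 0
[ 0.1 -0.5  0.9]
```

View pics/s3.png

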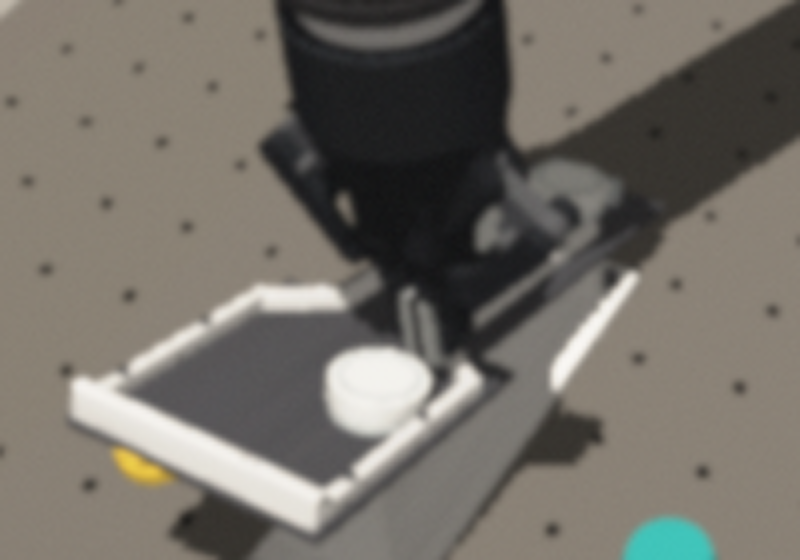

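Picture 6 shows three dishes gone down the lane and one held at (378,390) by the finger. I'll lift straight off so it follows.

apply_moves:
  increments: "0 -0.03 0 0 0 0 0;0 -0.04 0 0 0 0 0;0 -0.04 0 0 0 0 0;0 -0.03 0 0 0 0 0;0 0 0 0 0 0 0;0 0 0 0 0 0 0;0 0 0 0 0 0 0;0 0 0 0 0 0 0"

```text
clock: 6.7
tcp_pos: [0.5352, 0.2626, 0.2706]
orientation: [1.291, 1.153, -1.296]
contact_force: [-1.4, -0.1, 0.1]
grip_width: -0.0
```

```bash
cat >> h.py <<'E'
MG=axes(-NZ,-LY)
def gr(h,x=0,y=0): return f2w(F,(x,y,h/1e3))
E
python3 - <<'E'
from h import *
delta(gr(100),MG)
E
```

```text
t6.7 tcp [0.5352 0.2626 0.2706] shift [0.1318 0.0329 0.1847] turn/.12 [-0.04  2.92  0.01]
```

apply_moves:
  increments: "62 0.0264 0.0066 0.037 0 0 0;62 0.0264 0.0066 0.037 0 0 0;62 0.0264 0.0066 0.037 0 0 0;62 0.0264 0.0066 0.037 0 0 0;62 0.0264 0.0066 0.037 0 0 0;62 0 0 0 0 0.97 0;62 0 0 0 0 0.97 0;62 0 0 0 0 0.97 0"

```text
clock: 7.5
tcp_pos: [0.5472, 0.0755, 0.1398]
orientation: [1.564, 1.393, -1.09]
contact_force: [0.1, 0.5, -0.6]
grip_width: 0.062
```

```bash
python3 - <<'E'
from h import *
delta(gr(15.5),MG); o=r.get_obs(); print(o["grip_width"],np.round(o["joints"],2))
s=cam("side")["color"]; t=cam("top")["color"]
a=cv2.resize(s[225:365,110:310],None,fx=4,fy=4,interpolation=cv2.INTER_CUBIC)
cv2.imwrite("pics/s4.png",a)
cv2.imwrite("pics/t4.png",cv2.resize(t[180:255,120:253],None,fx=6,fy=6,interpolation=cv2.INTER_CUBIC))
E
```

```text
t7.5 tcp [0.5472 0.0755 0.1398] shift [ 0.0851 -0.0008  0.001 ] turn/.12 [-0.03 -0.04 -0.01]
0.062029391449838725 [ 0.55  0.53 -0.78  1.96  0.04  0.69 -0.28]
```

View pics/s4.png

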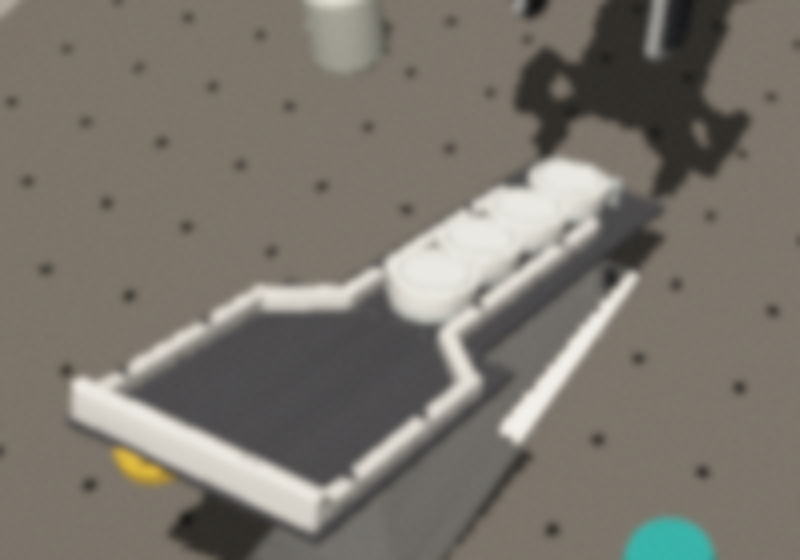

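All four now lie in single file, with the front dish at the stop (crop pixel (570,185)). I'll descend and grasp it.

apply_moves:
  increments: "62 0.02 -0.0008 0.001 0 0 0;62 0.02 0 0 0 0 0;62 0.018 0 0 0 0 0;62 0.013 0 0 0 0 0;62 0.008 0 0 0 0 0;62 0.004 0 0 0 0 0;62 0.002 0 0 0 0 0;62 0 0 0 0 0 0"

```text
clock: 8.4
tcp_pos: [0.5501, 0.1035, 0.0601]
orientation: [1.561, 1.39, -1.092]
contact_force: [-1.1, 0.4, 0.2]
grip_width: 0.0619
```

```bash
python3 - <<'E'
from h import *
delta(gr(15.5),MG); o=r.get_obs(); print(np.round(o["contact_force"],1))
f=cam("side"); print(proj(f,f2w(F,(0,0,.014))), proj(f,f2w(F,(.039,0,.014))))
s=f["color"]; cv2.imwrite("pics/s5.png",cv2.resize(s[225:325,190:310],None,fx=6,fy=6,interpolation=cv2.INTER_CUBIC))
E
```

```text
t8.4 tcp [0.5501 0.1035 0.0601] shift [ 0.0006 -0.0005 -0.0001] turn/.12 [-0.03  0.   -0.02]
[-1.1  0.4  0.2]
[252.59786399 269.72956506] [242.35435806 276.82053866]
```

View pics/s5.png

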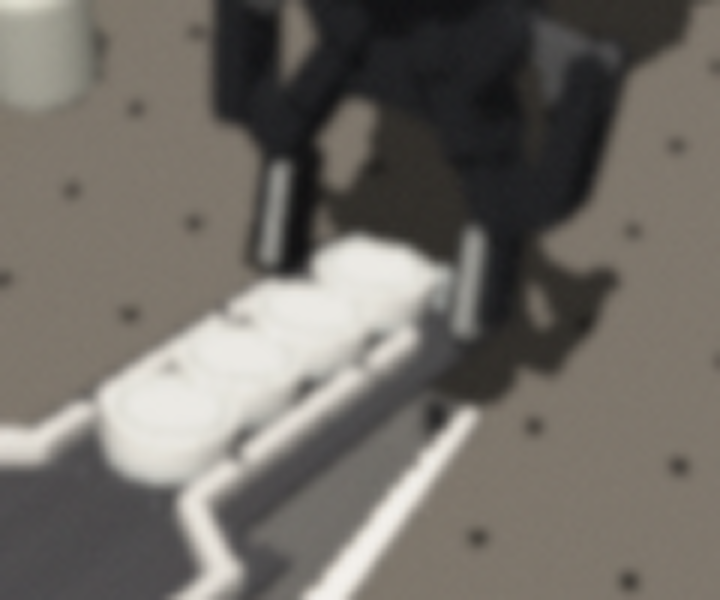

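apply_moves:
  increments: "34 0 0 0 0 0 0;34 0 0 0 0 0 0;34 0 0 0 0 0 0;34 0 0 0 0 0 0;34 0 0 0 0 0 0;34 0 0 0 0 0 0;34 0 0 0 0 0 0;34 0 0 0 0 0 0"
  squeeze: 25

```text
clock: 9.25
tcp_pos: [0.5505, 0.1031, 0.0604]
orientation: [1.561, 1.389, -1.092]
contact_force: [-0.9, -2.8, 5.7]
grip_width: 0.0378
```

apply_moves:
  increments: "34 -0.004 0 0 0 0 0;34 -0.006 0 0 0 0 0;34 -0.012 0 0 0 0 0;34 -0.02 0 0 0 0 0;34 -0.03 0 0 0 0 0;34 -0.03 0 0 0 0 0;34 -0.03 0 0 0 0 0;34 0 0 0 0 0 0"

```text
clock: 10.05
tcp_pos: [0.5468, 0.0571, 0.1879]
orientation: [1.564, 1.384, -1.089]
contact_force: [0.4, -0.4, -0.7]
grip_width: 0.0375
```

```bash
cat >> h.py <<'E'
MP=np.array([.568,-.2305]); my=-.038
MX=np.array([np.cos(my),np.sin(my),0]); MY=np.array([-MX[1],MX[0],0])
E
python3 - <<'E'
from h import *
D=np.array([0,0,-1.]); o=r.get_obs(); print(np.round(o["contact_force"],1),o["grip_width"],np.round(o["joints"],2))
for s in(1,-1): delta([*MP,.25],axes(D,s*MY))
Rc=R.from_rotvec(o["orientation"]).as_matrix(); print("untilt", np.round(R.from_matrix(Rc.T@axes(D,-LY)).as_rotvec()/.12,2))
t=cam("top"); s=cam("side")["color"]
im=np.zeros((600,800,3),np.uint8); im[:300]=cv2.resize(t["color"][195:245,120:253],(800,300),interpolation=cv2.INTER_CUBIC); im[300:,:720]=cv2.resize(s[180:280,190:430],(720,300),interpolation=cv2.INTER_CUBIC)
cv2.imwrite("pics/s6.png",im)
E
```

```text
[ 0.4 -0.4 -0.7] 0.03750598750212618 [ 0.63  0.47 -0.82  1.92 -0.    0.79 -0.24]
t10.1 tcp [0.5468 0.0571 0.1879] shift [-0.1547  0.0552  0.245 ] turn/.12 [-13.59  -2.17  -2.43]
t10.1 tcp [0.5468 0.0571 0.1879] shift [-0.1547  0.0552  0.245 ] turn/.12 [12.3  -2.38  2.12]
untilt [-0.05 -2.9  -0.06]
```

View pics/s6.png

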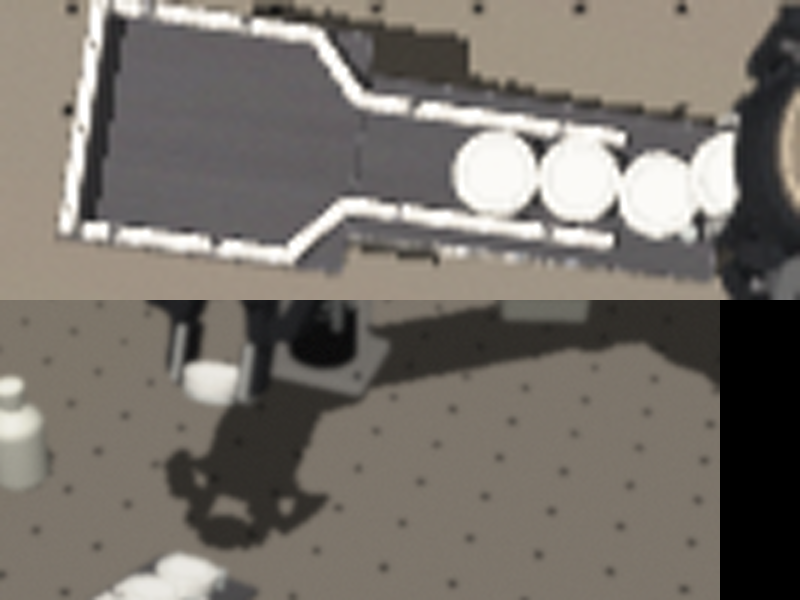

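apply_moves:
  increments: "34 -0.01 0 0 0 -0.97 0;34 -0.01 0 0 0 -0.97 0;34 -0.01 0 0 0 -0.97 0;34 -0.015 0 0 0.9 0 0;34 -0.015 0 0 0.9 0 0;34 0 0 0 0.9 0 0;34 0 0 0 0.9 0 0;34 0 0 0 0.9 0 0"

```text
clock: 10.95
tcp_pos: [0.5429, 0.0522, 0.2418]
orientation: [1.674, 0.823, -1.678]
contact_force: [0.1, 0.1, -0.6]
grip_width: 0.0376
```

apply_moves:
  increments: "34 0 0 0 0.9 0 0;34 0 0 0 0.9 0 0;34 0 0 0 0.9 0 0;34 0 0 0 0.9 0 0;34 0 0 0 0.9 0 0;34 0 0 0 0.9 0 0;34 0 0 0 0.9 0 0;34 0 0 0 0.9 0 0"

```text
clock: 11.75
tcp_pos: [0.5428, 0.0522, 0.2416]
orientation: [2.194, 0.053, -2.2]
contact_force: [-0.4, 0.7, 0.3]
grip_width: 0.0376
```

```bash
python3 - <<'E'
from h import *
D=np.array([0,0,-1.]); o=r.get_obs(); print(o["grip_width"],np.round(o["joints"],2))
delta([*MP,.22],axes(D,-MY))
E
```

```text
0.03763108139989839 [ 0.13  0.3  -0.41  1.85  0.14  1.02 -1.86]
t11.8 tcp [0.5428 0.0522 0.2416] shift [ 0.0216  0.2836 -0.0115] turn/.12 [ 0.72  0.02 -0.  ]
```

apply_moves:
  increments: "34 0.003 0.03 -0.001 0 0 0;34 0.003 0.045 -0.002 0 0 0;34 0.003 0.045 -0.002 0 0 0;34 0.003 0.045 -0.002 0 0 0;34 0.003 0.045 -0.002 0 0 0;34 0.003 0.045 -0.002 0 0 0;34 0.003 0.0286 -0.0005 0 0 0;34 0 0 0 0.72 0.02 0"

```text
clock: 12.55
tcp_pos: [0.568, -0.2364, 0.2196]
orientation: [-2.199, 0.049, 2.202]
contact_force: [-0.2, -0.7, -0.3]
grip_width: 0.0376
```

```bash
python3 - <<'E'
from h import *
D=np.array([0,0,-1.]); o=r.get_obs(); print(o["grip_width"],np.round(o["contact_force"],1))
delta([*MP,.150],axes(D,-MY))
s=cam("side")["color"];t=cam("top")["color"]
im=np.zeros((600,800,3),np.uint8); im[:,:440]=cv2.resize(s[110:215,260:337],(440,600),interpolation=cv2.INTER_CUBIC)
im[:300,450:800]=cv2.resize(t[190:250,315:385],(350,300),interpolation=cv2.INTER_CUBIC)
im[300:,450:800]=cv2.resize(t[190:250,185:255],(350,300),interpolation=cv2.INTER_CUBIC)
cv2.imwrite("pics/s7.png",im)
T=cam("top"); print("stop px in top",proj(T,f2w(F,(0,0,.014))))
E
```

```text
0.03763012112815334 [-0.2 -0.7 -0.3]
t12.6 tcp [ 0.568  -0.2364  0.2196] shift [ 0.0696 -0.006   0.0002] turn/.12 [-0.04  0.01 -0.01]
stop px in top [229.12144842 226.38547577]
```

View pics/s7.png

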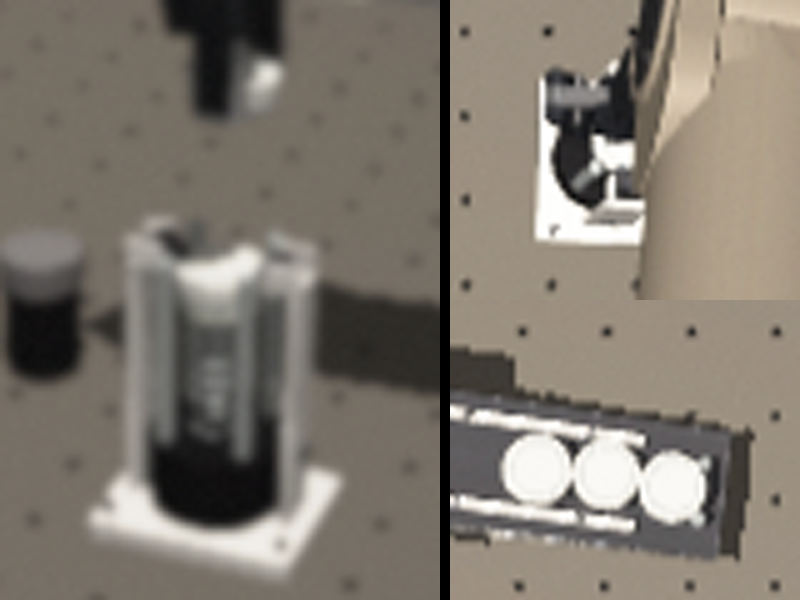

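apply_moves:
  increments: "34 0.01 -0.003 0 0 0 0;34 0.01 -0.003 0 0 0 0;34 0.01 0 0 0 0 0;34 0.01 0 0 0 0 0;34 0.007 0 0 0 0 0;34 0.005 0 0 0 0 0;34 0.004 0 0 0 0 0;34 0 0 0 0 0 0"

```text
clock: 13.5
tcp_pos: [0.5701, -0.2249, 0.1655]
orientation: [-2.206, 0.038, 2.202]
contact_force: [0.2, -0.5, -0.5]
grip_width: 0.0378
```

```bash
python3 - <<'E'
from h import *
D=np.array([0,0,-1.]); o=r.get_obs(); print(o["grip_width"],np.round(o["contact_force"],1))
delta([*MP,.150],axes(D,-MY))
f=cam("side"); s=f["color"]
cv2.imwrite("pics/s8.png",cv2.resize(s[125:185,270:330],(700,600)[:1]*2 if 0 else (600,600),interpolation=cv2.INTER_CUBIC))
E
```

```text
0.037790423106556406 [ 0.2 -0.5 -0.5]
t13.5 tcp [ 0.5701 -0.2249  0.1655] shift [0.0155 0.0057 0.002 ] turn/.12 [ 0.03 -0.02  0.  ]
```

View pics/s8.png

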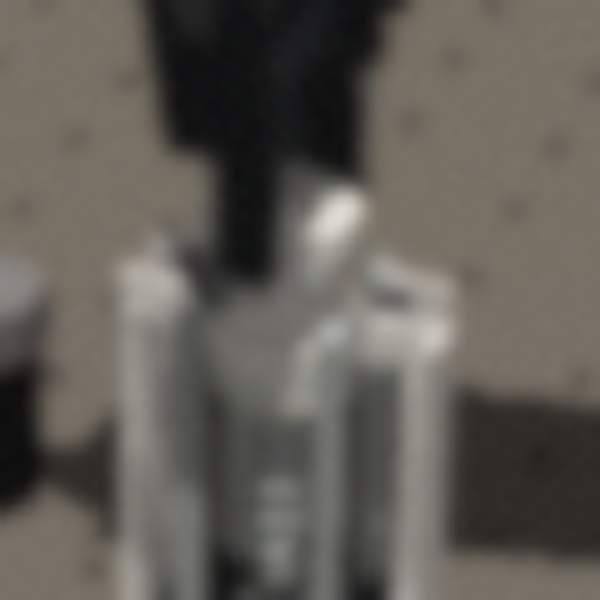

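apply_moves:
  increments: "34 0 0.003 0.001 0 0 0;34 0 0.0027 0.001 0 0 0;34 0 0 0 0 0 0;34 0 0 0 0 0 0;34 0.002 0 0 0 0 0;34 0.002 0 0 0 0 0;34 0 0 0 0 0 0;34 0 0 0 0 0 0"

```text
clock: 14.35
tcp_pos: [0.5681, -0.2303, 0.1618]
orientation: [-2.206, 0.038, 2.202]
contact_force: [-0.4, -0.0, -0.4]
grip_width: 0.0376
```

```bash
python3 - <<'E'
from h import *
D=np.array([0,0,-1.]); o=r.get_obs(); print(o["grip_width"],np.round(o["contact_force"],1),np.round(o["qvel"],3))
delta([*MP,.150],axes(D,-MY))
E
```

```text
0.03756069616884999 [-0.4 -0.  -0.4] [ 0.    -0.001 -0.    -0.002  0.001  0.     0.001]
t14.3 tcp [ 0.5681 -0.2303  0.1618] shift [0.0118 0.0002 0.0001] turn/.12 [ 0.03 -0.02  0.  ]
```

apply_moves:
  increments: "34 0.003 0 0 0 0 0;34 0.003 0 0 0 0 0;34 0.002 0 0 0 0 0;34 0.001 0 0 0 0 0;34 0.001 0 0 0 0 0;34 0 0 0 0 0 0;34 0 0 0 0 0 0;34 0 0 0 0 0 0"

```text
clock: 15.15
tcp_pos: [0.5682, -0.2305, 0.1521]
orientation: [-2.207, 0.038, 2.201]
contact_force: [-0.4, 0.3, 0.6]
grip_width: 0.0372
```

apply_moves:
  increments: "34 0.001 0 0 0 0 0;34 0.001 0 0 0 0 0;34 0 0 0 0 0 0;34 0 0 0 0 0 0;34 0 0 0 0 0 0;34 0 0 0 0 0 0;34 0 0 0 0 0 0;34 0 0 0 0 0 0"

```text
clock: 15.95
tcp_pos: [0.5683, -0.2304, 0.1501]
orientation: [-2.207, 0.038, 2.201]
contact_force: [0.9, 0.3, -0.1]
grip_width: 0.0374
```

apply_moves:
  increments: "34 0.001 0 0 0 0 0;34 0.001 0 0 0 0 0;34 0 0 0 0 0 0;34 0 0 0 0 0 0;34 0 0 0 0 0 0;34 0 0 0 0 0 0;34 0 0 0 0 0 0;34 0 0 0 0 0 0"

```text
clock: 16.75
tcp_pos: [0.5685, -0.2305, 0.1482]
orientation: [-2.207, 0.038, 2.201]
contact_force: [3.5, 0.0, 1.9]
grip_width: 0.0374
```

Light contact (fx 3.5, fz 1.9 N) at TCP z = 0.148, as expected for a dish resting on the catch slopes. I'll release it and rise.

apply_moves:
  increments: "46 0 0 0 0 0 0;50 0 0 0 0 0 0;50 0 0 0 0 0 0;50 -0.01 0 0 0 0 0;50 -0.02 0 0 0 0 0;50 -0.03 0 0 0 0 0;0 -0.02 0 0 0 0 0;0 0 0 0 0 0 0"

```text
clock: 17.55
tcp_pos: [0.5697, -0.231, 0.232]
orientation: [-2.214, 0.04, 2.196]
contact_force: [0.3, -0.3, 0.5]
grip_width: 0.0222
```

```bash
python3 - <<'E'
from h import *
D=np.array([0,0,-1.]); o=r.get_obs(); print(o["grip_width"],np.round(o["contact_force"],1))
delta([*MP,.150],axes(D,-MY))
f=cam("side"); s=f["color"]
print("rest lid top",proj(f,[*MP,.147]),"underside",proj(f,[*MP,.133]))
cv2.imwrite("pics/s9.png",cv2.resize(s[115:185,265:335],(600,600),interpolation=cv2.INTER_CUBIC))
E
```

```text
0.02216998147296091 [ 0.3 -0.3  0.5]
t17.6 tcp [ 0.5697 -0.231   0.232 ] shift [ 0.0819 -0.0006  0.0024] turn/.12 [ 0.03 -0.07 -0.01]
rest lid top [299.38749062 150.01380007] underside [299.2792573  155.18197521]
```

View pics/s9.png

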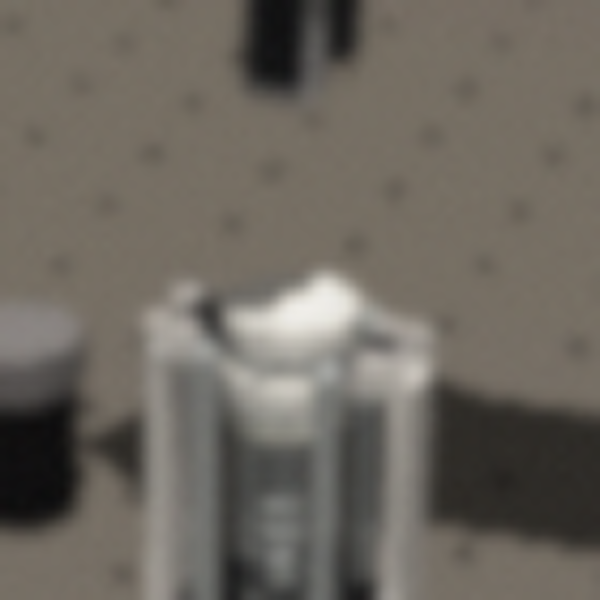

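Picture 12 shows the dish on top between the posts, lid centre at about pixel (298.8,151.2) against a predicted (299.4,150.0). From here I'll rely on force and numeric checks. Next I press with the shut fingers.

apply_moves:
  increments: "0 0 0 0 0 0 0;0 0 0 0 0 0 0;0 0.015 0 0 0 0 0;0 0.015 0 0 0 0 0;0 0.015 0 0 0 0 0;0 0.01 0 0 0 0 0;0 0.007 0 0 0 0 0;0 0 0 0 0 0 0"

```text
clock: 18.4
tcp_pos: [0.5675, -0.2302, 0.1645]
orientation: [-2.204, 0.037, 2.203]
contact_force: [-0.3, 0.2, 0.1]
grip_width: -0.0
```

```bash
python3 - <<'E'
from h import *
D=np.array([0,0,-1.]); o=r.get_obs(); print(o["grip_width"],np.round(o["contact_force"],1))
delta([*MP,.144],axes(D,-MY))
E
```

```text
-3.3748654263056875e-05 [-0.3  0.2  0.1]
t18.4 tcp [ 0.5675 -0.2302  0.1645] shift [ 0.0205  0.0003 -0.0005] turn/.12 [ 0.03 -0.    0.01]
```

apply_moves:
  increments: "0 0.002 0 0 0 0 0;0 0.001 0 0 0 0 0;0 0.001 0 0 0 0 0;0 0.001 0 0 0 0 0;0 0.001 0 0 0 0 0;0 0.001 0 0 0 0 0;0 0.001 0 0 0 0 0;0 0 0 0 0 0 0"

```text
clock: 19.2
tcp_pos: [0.5681, -0.2304, 0.1578]
orientation: [-2.206, 0.038, 2.202]
contact_force: [0.6, -0.1, 1.7]
grip_width: 0.0
```

apply_moves:
  increments: "0 0.001 0 0 0 0 0;0 0.001 0 0 0 0 0;0 0.001 0 0 0 0 0;0 0.001 0 0 0 0 0;0 0.001 0 0 0 0 0;0 0 0 0 0 0 0;0 0 0 0 0 0 0;0 0 0 0 0 0 0"

```text
clock: 20.0
tcp_pos: [0.5679, -0.2304, 0.1528]
orientation: [-2.206, 0.038, 2.202]
contact_force: [0.4, -0.7, 1.5]
grip_width: -0.0002
```

apply_moves:
  increments: "0 0.001 0 0 0 0 0;0 0.001 0 0 0 0 0;0 0.001 0 0 0 0 0;0 0.001 0 0 0 0 0;0 0 0 0 0 0 0;0 0 0 0 0 0 0;0 0 0 0 0 0 0;0 0 0 0 0 0 0"

```text
clock: 20.8
tcp_pos: [0.5681, -0.2305, 0.149]
orientation: [-2.206, 0.038, 2.201]
contact_force: [0.3, -0.4, 2.5]
grip_width: 0.0
```

apply_moves:
  increments: "0 0.001 0 0 0 0 0;0 0.001 0 0 0 0 0;0 0.001 0 0 0 0 0;0 0.001 0 0 0 0 0;0 0.001 0 0 0 0 0;0 0 0 0 0 0 0;0 0 0 0 0 0 0;0 0 0 0 0 0 0"

```text
clock: 21.6
tcp_pos: [0.5682, -0.2304, 0.144]
orientation: [-2.207, 0.038, 2.201]
contact_force: [-0.2, -0.8, 3.6]
grip_width: -0.0001
```

```bash
python3 - <<'E'
from h import *
D=np.array([0,0,-1.]); o=r.get_obs(); print(o["grip_width"],np.round(o["contact_force"],1))
delta([*MP,.1435],axes(D,-MY))
E
```

```text
-8.402147392873637e-05 [-0.2 -0.8  3.6]
t21.6 tcp [ 0.5682 -0.2304  0.144 ] shift [0.0005 0.0001 0.0002] turn/.12 [ 0.03 -0.02  0.  ]
```

3.6 N matches the follower at about 16 mm travel (2 + 90 × 0.016 = 3.4 N). I'll press 1 mm more, then retreat.

apply_moves:
  increments: "0 0.001 0 0 0 0 0;0 0 0 0 0 0 0;0 0 0 0 0 0 0;0 0 0 0 0 0 0;0 -0.001 0 0 0 0 0;0 -0.001 0 0 0 0 0;0 -0.001 0 0 0 0 0;0 -0.001 0 0 0 0 0"

```text
clock: 22.4
tcp_pos: [0.5682, -0.2304, 0.1471]
orientation: [-2.207, 0.038, 2.201]
contact_force: [0.1, 0.7, 2.9]
grip_width: -0.0001
```

apply_moves:
  increments: "0 -0.001 0 0 0 0 0;0 -0.001 0 0 0 0 0;0 0 0 0 0 0 0;0 0 0 0 0 0 0;0 0 0 0 0 0 0;0 0 0 0 0 0 0;0 0 0 0 0 0 0;0 0 0 0 0 0 0"

```text
clock: 23.2
tcp_pos: [0.5682, -0.2305, 0.149]
orientation: [-2.206, 0.038, 2.201]
contact_force: [1.1, 0.2, 0.0]
grip_width: -0.0002
```

With the tip back at z = 0.132 the force is 0, against 2.5 N on the way down, so the catches hold the lid at 0.130. I'll retreat and check numerically.

apply_moves:
  increments: "0 -0.01 0 0 0 0 0;0 -0.03 0 0 0 0 0;0 -0.04 0 0 0 0 0;0 -0.04 0 0 0 0 0;0 0 0 0.03 0 0 0;0 0 0 0.04 0 0 0;0 0 0 0.03 0 0 0;0 0 0 0 0 0 0"

```text
clock: 24.0
tcp_pos: [0.4643, -0.2276, 0.2695]
orientation: [-2.204, 0.042, 2.202]
contact_force: [0.2, -1.2, 0.4]
grip_width: -0.0002
```

```bash
python3 - <<'E'
from h import *
o=r.get_obs(); print(o["tcp_pos"],np.round(o["contact_force"],1))
f=cam("side"); t=cam("top")
def blobs(f,x,y,w,h,th=215):
    m=(f["color"][y:y+h,x:x+w].min(2)>th).astype(np.uint8); n,_,s,c=cv2.connectedComponentsWithStats(m)
    return [(s[i,4],s[i,:4].tolist(),(c[i]+[x,y]).round(1).tolist()) for i in range(1,n) if s[i,4]>12]
print("lid top z.130 ->side",proj(f,[*MP,.13]).round(1),"z.147",proj(f,[*MP,.147]).round(1),"top .130",proj(t,[*MP,.13]).round(1))
# compare magazine patch with the start picture (lid at the same height then)
s0=cv2.imread("pics/side0.png"); t0=cv2.imread("pics/top0.png")
for nm,g,g0,(x,y,w,h) in(("side",f["color"],s0,(283,143,32,24)),("top",t["color"],t0,(335,200,30,34))):
    d=cv2.absdiff(g,g0)[y:y+h,x:x+w].max(2); print(nm,"diff mean",d.mean().round(1),"frac>60",(d>60).mean().round(3))
print("side white now",blobs(f,283,138,36,28,150)); f0=dict(f); f0["color"]=s0; print("side white start",blobs(f0,283,138,36,28,150))
for nm,(x,y,w,h) in dict(bottle=(255,150,28,26),can=(370,165,26,24),box=(385,258,32,36)).items():
    d=cv2.absdiff(t["color"],t0)[y:y+h,x:x+w].max(2); print(nm,(d>60).mean().round(3))
for k in range(4): print("lane",k,[t["color"][int(round(v)),int(round(u))].tolist() for u,v in [proj(t,f2w(F,(.039*k,0,.014)))]])
E
```

```text
[ 0.46425246 -0.22763092  0.26954104] [ 0.2 -1.2  0.4]
lid top z.130 ->side [299.3 156.3] z.147 [299.4 150. ] top .130 [350.4 217. ]
side diff mean 6.7 frac>60 0.016
top diff mean 9.5 frac>60 0.047
side white now [(np.int32(16), [0, 14, 6, 4], [285.2, 153.4]), (np.int32(136), [9, 14, 23, 11], [300.8, 156.8]), (np.int32(16), [8, 23, 6, 5], [293.2, 163.6])]
side white start [(np.int32(117), [8, 14, 15, 11], [298.0, 156.5]), (np.int32(21), [24, 18, 8, 5], [311.1, 157.7])]
bottle 0.0
can 0.0
box 0.449
lane 0 [[244, 248, 249]]
lane 1 [[244, 248, 249]]
lane 2 [[243, 247, 249]]
lane 3 [[94, 92, 94]]
```

The box patch differs in the top view, probably from the arm or its shadow. I'll check it from the side view.

```bash
python3 - <<'E'
from h import *
f=cam("side")["color"]; s0=cv2.imread("pics/side0.png")
for k,(x,y,w,h) in dict(box=(354,163,36,26),bottle=(184,205,24,40),can=(258,150,20,28)).items(): d=cv2.absdiff(f,s0)[y:y+h,x:x+w].max(2); print(k,d.mean().round(1),(d>40).mean().round(3))
print(f[176:186:3,360:386:6].mean(2).round(),s0[176:186:3,360:386:6].mean(2).round(), cam("top")["color"][276,392:412:4].mean(1), cv2.imread("pics/top0.png")[276,392:412:4].mean(1))
E
```

```text
box 40.5 0.546
bottle 3.7 0.0
can 2.7 0.0
[[110.  57.  54.  53.  54.]
 [154. 121.  85.  86.  80.]
 [147. 148.  97.  97.  92.]
 [142. 137.  96.  92.  87.]] [[117. 117. 119. 114. 111.]
 [152. 129. 134. 124. 122.]
 [143. 147. 145. 145. 139.]
 [137. 134. 132. 133. 130.]] [129.66666667 116.33333333 179.         176.33333333  73.        ] [172.         172.         168.33333333 170.         168.        ]
```

apply_moves:
  increments: "0 -0.01 -0.03 0 0 0 0;0 0 -0.04 0 0 0 0;0 0 -0.04 0 0 0 0;0 0 -0.04 0 0 0 0;0 0 -0.04 0 0 0 0;0 0 -0.02 0 0 0 0;0 0 0 0 0 0 0;0 0 0 0 0 0 0"

```text
clock: 25.0
tcp_pos: [0.4759, -0.0168, 0.2788]
orientation: [-2.207, 0.036, 2.202]
contact_force: [-0.1, -0.9, -0.3]
grip_width: -0.0003
```

```bash
python3 - <<'E'
from h import *
f=cam("side")["color"]; s0=cv2.imread("pics/side0.png"); t=cam("top")["color"]; t0=cv2.imread("pics/top0.png")
d=cv2.absdiff(f,s0)[163:189,354:390].max(2); e=cv2.absdiff(t,t0)[258:294,385:417].max(2); print("box",d.mean().round(1),(d>40).mean().round(3),e.mean().round(1),(e>40).mean().round(3))
print(np.round(r.get_obs()["contact_force"],1),r.get_obs()["clock"])
for nm,g,g0,(x,y,w,h) in(("side",f,s0,(283,143,32,24)),("top",t,t0,(335,200,30,34))):
    q=cv2.absdiff(g,g0)[y:y+h,x:x+w].max(2); print(nm,"mag diff",q.mean().round(1),(q>60).mean().round(3))
if (d>40).mean()<.1: r.hand_in(); print("handed in")
E
```

```text
box 7.8 0.0 4.8 0.0
[-0.4 -0.5 -0.2] 25.1
side mag diff 25.1 0.142
top mag diff 21.8 0.135
the job is handed in; nothing more can be done
handed in
```

The job is done and handed in at 25.1 s, well inside the 61 s limit.

- **Feeder:** I pushed the near wedged dish about 28 mm up and outward and held it about 0.9 s. The other three slipped past, and it followed when I lifted off. Pictures showed all four in single file, and the final top view showed three dishes at the stop, 39 mm and 78 mm positions.
- **Magazine:** I took the dish from the stop, set it on the catch slopes and pressed it with the shut fingers. Force peaked at about 3.6 N, which matches the follower spring alone. With the tip back at 132 mm the force fell to 0, against 2.5 N at that height on the way down. So the lid is held at about 130 mm. Its position in the side picture matched the prediction within about 1.5 px (156.8 against 156.3 vertically).
- **Bystanders:** The bottle and can patches were unchanged from the start pictures. The box patch first looked different because of the arm's shadow or cover. With the arm moved away it matched in both views.

**Check that disagreed:** the last magazine patch comparison, with the arm moved, differed more from the start picture than the one before it (14% against 2% of side-view pixels, 14% against 5% in the top view). I put this down to the arm's shadow but did not confirm it. The 12 picture views were used up, so the final catch state was judged by force and pixel numbers only.

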